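# Swing the bench isolator to off and line up its padlock holes

## Robot

A 6-joint arm with a two-finger parallel gripper is mounted at the origin on the work surface. World frame = base frame: x ahead of the robot, y to its left, z up, the work surface at z = 0. Lengths are in m, angles in degrees, forces in N, time in s.
With the tool pointing down it reaches from about 0.4 to 0.825 m from the base axis. Payload 7 kg.
Tool frame: the origin (TCP) lies at the very end of the fingers, on their centre line; the grasp point (between the pads) lies 19 mm behind it (ctrl.grip_depth is the distance from the TCP to the grasp point, in m); z points along the fingers, y is the line along which they close (so a half turn about z gives the same grasp; the last joint's range is limited). The gripper opens to 88 mm and grips with 3 to 60 N. Pads are 19 mm wide; open, the fingers measure 130 mm over their backs; the gripper's body (78 mm by 193 mm) begins 47 mm behind the grasp point.
Start: joints at [-47.55, 20.546, 0.682, 0, -70.136, -16.507], TCP at [0.295, -0.607, 0.227] pointing down, gripper open.
Joint ranges: [-176.03, 176.03], [-82.01, 121.73], [-58.28, 71.71], [-173.87, 95.51], [-174.79, -0.11], [-173.66, 173.66]. Speed limits (degrees/s): [136.94, 136.94, 172.46, 180, 180, 180].

## Interface

Orientations are given as [roll, pitch, yaw] about the fixed x, y, z axes, in that order (R = Rz(yaw) Ry(pitch) Rx(roll)).
In Python, from plant import get_obs, eyes, ctrl, spotter gives the robot as it stands.
- The arm moves only by the shell command python3 -m crank 'ROWS'. ROWS is JSON, one flat list of numbers, 7 for each row, row after row: the turn, a rotation vector about the tool's x, y, z in rad, then the shift along the tool's x, y, z in mm, then the opening, from 0 (shut) to 1 (fully open). A call has 1 to 5 rows; each row shifts and turns the commanded pose from where the row before left it, along the tool's axes as they then stand; what a row does not reach is not made up. A row lasts 1/8 s, in which the tool goes at most 62.5 mm and 10.7 degrees, less where a joint would pass 70% of its speed; a pose out of reach is approached as far as the arm can. A call is refused whole if a number of a shift passes 62.5 or a number of a turn 0.188, either way. A call with a gripper value outside its range is refused whole. The fingers move at their own pace and stop on an object; the grip force is fixed at half the most. Time passes only in rows, so rows that do not move let the fingers close. It gives the time, the measured TCP pose, the force, the opening and the grip force at its end, in the units of the state.
- get_obs(): the state, without advancing time (a new reading comes with each control period).
- eyes.snapshot(name): name is "scene" or "side" or "wrist"; returns the picture (384x512x3 uint8, blue, green, red); there is no depth.
- eyes.camera_model(name): a dict with "fx", "fy", "cx", "cy" (pixels), "extrinsics" (4x4, takes a point from camera to world coordinates). Camera axes: x right, y down, z forward; pixel columns grow to the right and rows downward; lengths in m; the calibration is good to about 2 mm. A picture is of the moment at which its call begins: read the wrist's pose just before it. camera_model takes no time and is no camera call; for the wrist camera it gives the pose at the moment of the call.
- ctrl.close_job(): hands the job in; it is judged then, once.
Trained networks look in the newest picture that a camera, given by its name, has taken for a name from the list of things; names that differ only in an ending like _2 or _b are one class to them, and where a whole thing is asked for, a point or a joint stands for the part that bears it (a point fixed in the world has none). Each returns a list of dicts, best first, with "p" (0 to 1); they miss things now and then, are a little off and sometimes report something else, mostly with a low value. They report only what shows in the picture. A call takes as long as a camera call.
- spotter.outline_of(camera, target): "region" (384x512 bool, what is visible of it) and "rect" ([left, top, width, height] in pixels, round what is visible of it).
- spotter.place_of(camera, target): "location" ([column, row] in pixels: a listed point, or the origin of a listed thing).
The state is a dict: "clock": time; "joint_pos": joint angles; "qvel": joint speeds; "tau": joint torques, N m; "tool_pos": TCP position; "orientation": TCP orientation; "force": force on the tool from outside, world axes, zero at the start; "moment": the same for the moment, N m; "opening": finger opening in m; "gripper_force": force on a finger pad.
Only numpy, scipy, OpenCV 4.12 (cv2) and the standard library are available. Lean on these libraries where they do the work, as an engineer would, in place of code of your own. Each camera call takes 0.05 s, during which the arm holds its last target. There are 200 camera calls.

## Task

Before the press is serviced, switch off the larger of the two grey isolator boxes on the bench: swing its black handle round until the hole in the handle's tail lies over the hole in the fixed steel hasp plate, lined up so that a padlock could go through both, and let go. Do not move the handle of the smaller isolator.

Things in the scene. Friction and masses are not known exactly. Their poses are not given: they have to be found in the camera images.
- main_grip (a point): Upright round black grip, 24 mm diameter, 50 mm tall (124 to 174 mm above the bench), on the handle of the LARGER isolator: a grey box 200 x 150 x 90 mm high, fixed. Point on its axis 152 mm up. Pinch it from above, any direction. It circles the handle's upright pivot at 105 mm; grip, pivot and tail hole lie in one line, pivot between. x: grip to pivot, z up.
- main_eye (a point): Centre of the 22 mm hole in the flat black tail (40 x 40 x 6 mm) of the larger isolator's handle, on its top face, 118 mm above the bench, 62 mm from the pivot on the side away from the grip. The handle swings level, is stiff (3 to 4 N at the grip), has no spring or click and stays where left. It starts 52 to 92 degrees from off.
- main_hasp (a point): Centre of the 22 mm hole in the fixed steel hasp plate (44 x 44 x 6 mm) on the larger box's top, on the plate's top face, 106 mm above the bench, 62 mm from the pivot. Off: the tail hole is straight above it; seen from above the handle turns clockwise to get there. It can overshoot by 28 degrees before its stop. The tail passes 6 mm above the plate.
- small_grip (a point): Upright grip (17 mm diameter, top 135 mm above the bench) on the handle of the SMALLER isolator, to be left where it is; point on its axis, 119 mm up. This isolator looks alike, but its grey box is 140 x 105 x 65 mm high and its grip is 72 mm from its pivot.

How it is judged (in metres and radians):
At the end, for the whole second after the job is handed in: The hole in the larger isolator's handle tail lies over the hole in its hasp plate, their centres within 11 mm of each other seen from above (about 10 degrees of handle), and stays there with the handle released (horizontal distance between main_eye and main_hasp below 0.011 m); the robot touches nothing.
It fails at once if the smaller isolator's handle is moved (its grip by more than 15 mm) (distance of small_grip from where it was at the start of the episode above 0.015 m).
It also fails if it takes over 32 s, if anything falls off the work surface, if the arm or the gripper's body presses on something with over 40 N, if the wrist force passes 120 N, or if a joint passes its speed limit or range.

## Working session

There is one attempt and no reset: what is moved stays moved. The work goes in short steps, Python scripts to look and compute and a shell command to move; the robot and the scene stay as the last step left them, time stands still between calls to the robot, and variables do not carry over. Pictures are saved under pics/ and viewed, at most 10 in all, crops included, and the job is handed in when it is done.

```bash
mkdir -p pics; cat > h.py <<'E'
import numpy as np, cv2
from plant import get_obs, eyes, ctrl, spotter
from scipy.spatial.transform import Rotation as R
def at_height(cam,uv,z):
    m=eyes.camera_model(cam);T=np.array(m["extrinsics"])
    d=T[:3,:3]@np.array([(uv[0]-m["cx"])/m["fx"],(uv[1]-m["cy"])/m["fy"],1])
    return T[:3,3]+d*(z-T[2,3])/d[2]
Z=dict(main_grip=.152,main_eye=.118,main_hasp=.106,small_grip=.119)
def look(cam,names=Z,save=None):
    im=eyes.snapshot(cam)
    for n in names:
        for r in spotter.place_of(cam,n)[:2]:
            print(cam,n,round(r["p"],2),np.round(r["location"],1),np.round(at_height(cam,r["location"],Z[n]),4))
    if save: cv2.imwrite("pics/"+save,im)
E
python3 - <<'E'
from h import *
look("scene",save="s1.png"); look("side",save="d1.png")
a,b=cv2.imread("pics/s1.png"),cv2.imread("pics/d1.png")
cv2.imwrite("pics/both.png",cv2.resize(np.vstack([a,b]),(400*1,600)))
o=get_obs();print(o["clock"],o["tool_pos"],o["orientation"],o["opening"])
E
```

```text
scene main_grip 0.55 [104.2 244.9] [ 0.5828 -0.2548  0.152 ]
scene main_eye 0.63 [202.3 232.8] [ 0.5646 -0.0948  0.118 ]
scene main_hasp 0.77 [183.5 275.3] [ 0.6361 -0.1347  0.106 ]
scene small_grip 0.82 [321.4 199.5] [0.531  0.1307 0.119 ]
side main_grip 0.77 [353.9 262.9] [ 0.5881 -0.2601  0.152 ]
side main_eye 0.77 [283.  229.4] [ 0.5719 -0.0948  0.118 ]
side main_hasp 0.58 [328.2 235.3] [ 0.6435 -0.1392  0.106 ]
side small_grip 0.89 [210.3 182.6] [0.5317 0.133  0.119 ]
0.5 [ 0.29528547 -0.60695239  0.22654423] [ 1.79999064e+02  1.77530419e-03 -1.54056757e+02] 0.08758078268671998
```

View pics/s1.png

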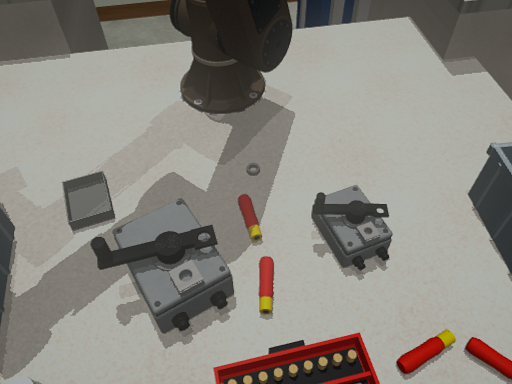

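View pics/d1.png

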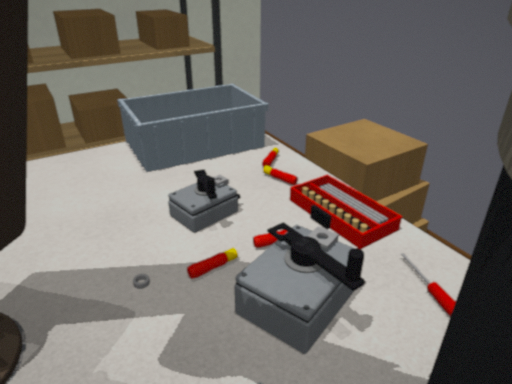

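The scene picture shows the larger isolator's grip at about (104,245), its pivot at (170,247), tail hole at (207,238) and hasp hole at (184,275). The smaller box is at (355,215). The side picture shows the same layout, with the larger grip at (354,263). Both views agree and the distances fit, so I'll fit the geometry and plan the approach.

```bash
cat >> h.py <<'E'
from scipy.optimize import least_squares
def fit(g,e,h):
    u=lambda t:np.array([np.cos(t),np.sin(t)])
    f=lambda p:np.r_[p[:2]-.105*u(p[2])-g,p[:2]+.062*u(p[2])-e,p[:2]+.062*u(p[3])-h]
    s=least_squares(f,[.57,-.155,1.6,.3]);p=s.x
    print("pivot",p[:2].round(4),"eye ang, hasp ang",np.degrees(p[2:]).round(1),"resid mm",(s.fun*1e3).round(1))
    print("grip now",(p[:2]-.105*u(p[2])).round(4),"grip off",(p[:2]-.105*u(p[3])).round(4))
    return p
def to_tool(goal,yaw):   # remaining shift in mm along present tool axes, and turn about tool z
    o=get_obs();M=R.from_euler("xyz",o["orientation"],degrees=True)
    print("shift",(M.inv().apply(np.array(goal)-o["tool_pos"])*1e3).round(1))
    w=(M.inv()*R.from_euler("xyz",[180,0,yaw],degrees=True)).as_rotvec();print("turn",w.round(3))
def plan(goal,yaw,n):    # n equal world steps, listed in tool axes
    o=get_obs();M=R.from_euler("xyz",o["orientation"],degrees=True)
    w=(M.inv()*R.from_euler("xyz",[180,0,yaw],degrees=True)).as_rotvec()/n
    d=(np.array(goal)-o["tool_pos"])*1e3/n
    for i in range(n):
        print(w.round(3),M.inv().apply(d).round(0)); M=M*R.from_rotvec(w)
E
python3 - <<'E'
from h import *
p=fit([.5855,-.2575],[.568,-.095],[.640,-.137])
g=p[:2]-.105*np.array([np.cos(p[2]),np.sin(p[2])])
plan([*g,.25],np.degrees(p[2])-180,10)
E
```

```text
pivot [ 0.5764 -0.1543] eye ang, hasp ang [95.8 15.3] resid mm [ 1.6 -1.3  2.2  2.3 -3.7 -1. ]
grip now [ 0.5871 -0.2588] grip off [ 0.4752 -0.182 ]
[-0.     0.    -0.122] [-41.  19.  -2.]
[-0.     0.    -0.122] [-43.  13.  -2.]
[-0.     0.    -0.122] [-45.   8.  -2.]
[-0.     0.    -0.122] [-45.   2.  -2.]
[-0.     0.    -0.122] [-45.  -3.  -2.]
[-0.     0.    -0.122] [-45.  -9.  -2.]
[-0.     0.    -0.122] [-43. -14.  -2.]
[-0.     0.    -0.122] [-41. -19.  -2.]
[-0.     0.    -0.122] [-39. -24.  -2.]
[-0.     0.    -0.122] [-35. -28.  -2.]
```

```bash
python3 -m crank '[0,0,-0.122,-41,19,-4, 1, 0,0,-0.122,-43,13,-4,1, 0,0,-0.122,-45,8,-4,1, 0,0,-0.122,-45,2,-4,1, 0,0,-0.122,-45,-3,-4,1]'
python3 -m crank '[0,0,-0.122,-45,-9,0,1, 0,0,-0.122,-43,-14,0,1, 0,0,-0.122,-41,-19,0,1, 0,0,-0.122,-39,-24,0,1, 0,0,-0.122,-35,-28,0,1]'
python3 -m crank '[0,0,0,0,0,0,1]'
python3 - <<'E'
from h import *
look("wrist",save="w1.png"); look("scene",["main_grip","main_eye","main_hasp"])
to_tool([.5871,-.2588,.133],-84.2); print(get_obs()["clock"])
E
```

```text
clock: 1.12
tool_pos: [0.4413, -0.4327, 0.2469]
orientation: [-180.0, -0.0, -118.9]
force: [1.1, -0.7, -0.4]
opening: 0.0878
gripper_force: 0.0
clock: 1.75
tool_pos: [0.5873, -0.2587, 0.2468]
orientation: [-180.0, -0.0, -83.9]
force: [0.5, -1.1, -0.4]
opening: 0.0877
gripper_force: 0.0
clock: 1.88
tool_pos: [0.5881, -0.2577, 0.2462]
orientation: [-180.0, 0.0, -83.9]
force: [-0.9, -1.2, -0.8]
opening: 0.0875
gripper_force: 0.0
wrist main_grip 0.7 [252.8 180.6] [ 0.5881 -0.2651  0.152 ]
wrist main_eye 0.59 [256.8 309.7] [ 0.5661 -0.0996  0.118 ]
wrist main_hasp 0.61 [203.3 269.9] [ 0.6332 -0.1392  0.106 ]
wrist small_grip 0.25 [202.1 270.1] [ 0.6328 -0.1475  0.119 ]
scene main_grip 0.98 [105.1 246.6] [ 0.5864 -0.2532  0.152 ]
scene main_eye 0.42 [102.7 244.1] [ 0.5568 -0.2679  0.118 ]
scene main_hasp 0.89 [181.2 275.1] [ 0.635  -0.1385  0.106 ]
scene main_hasp 0.29 [321.  202.3] [0.5277 0.1322 0.106 ]
shift [ -1.8  -1.3 113.8]
turn [-0. -0. -0.]
2.325
```

View pics/w1.png

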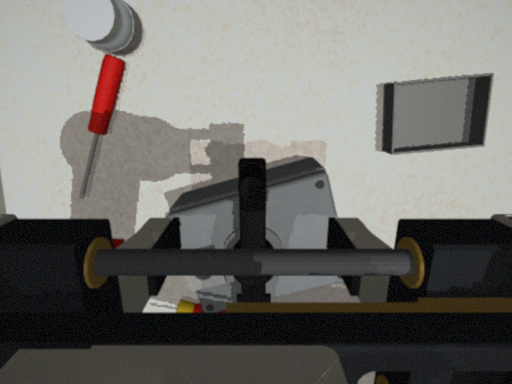

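The wrist picture shows the grip and handle bar upright at column 252, centred between the fingers (about 150 and 355). The hasp and tail hole are mostly hidden behind the gripper. The position is confirmed, so I'll descend and grasp.

```bash
python3 -m crank '[0,0,0,-1,-1,38,1, 0,0,0,0,0,38,1, 0,0,0,0,0,38,1, 0,0,0,0,0,0,1]'
python3 -m crank '[0,0,0,0,0,0,0, 0,0,0,0,0,0,0, 0,0,0,0,0,0,0,0,0,0,0,0,0,0]'
python3 -m crank '[0,0,0,0,0,0,0, 0,0,0,0,0,0,0]'
python3 - <<'E'
from h import *
look("scene",["main_grip","main_eye","main_hasp"],save="s2.png")
look("side",["main_grip","main_eye","main_hasp"])
E
```

```text
clock: 2.82
tool_pos: [0.585, -0.2588, 0.1297]
orientation: [179.7, 0.1, -84.2]
force: [-0.3, -0.2, 0.9]
opening: 0.0878
gripper_force: 0.0
clock: 3.32
tool_pos: [0.5875, -0.259, 0.1333]
orientation: [-179.9, -0.0, -84.2]
force: [-0.2, -0.7, -0.9]
opening: 0.053
gripper_force: 0.0
clock: 3.58
tool_pos: [0.5872, -0.259, 0.1326]
orientation: [180.0, 0.0, -84.2]
force: [-0.2, -0.6, -0.7]
opening: 0.0332
gripper_force: 0.0
scene main_eye 0.59 [205.3 233.8] [ 0.5676 -0.0898  0.118 ]
scene main_hasp 0.81 [183.5 275.4] [ 0.6363 -0.1347  0.106 ]
side main_grip 0.94 [357.  263.1] [ 0.5918 -0.2628  0.152 ]
side main_eye 0.71 [280.4 231.8] [ 0.5636 -0.0986  0.118 ]
```

```bash
python3 -m crank '[0,0,0,0,0,0,0, 0,0,0,0,0,0,0, 0,0,0,0,0,0,0]'
python3 - <<'E'
from h import *
p=fit([.5875,-.259],[.567,-.0955],[.638,-.137])
# arc rows with tool turning along
n=16;a=(p[2]-p[3])/n
g=lambda t:p[:2]-.105*np.array([np.cos(t),np.sin(t)])
M=R.from_euler("xyz",[180,0,-84.2],degrees=True)
d=np.r_[g(p[2]-a)-g(p[2]),0]*1e3
print(a,M.inv().apply(d))
E
```

```text
clock: 4.35
tool_pos: [0.5876, -0.2591, 0.1326]
orientation: [-180.0, -0.0, -84.2]
force: [4.9, -1.2, -2.6]
opening: 0.0231
gripper_force: 30.0
pivot [ 0.576  -0.1555] eye ang, hasp ang [96.9 16.6] resid mm [ 1.1 -0.8  1.5  1.5 -2.6 -0.8]
grip now [ 0.5886 -0.2598] grip off [ 0.4754 -0.1855]
0.08757712019528935 [-2.25130263e-01  9.18990208e+00  1.12543842e-15]
```

Gripped at 23 mm opening, which fits the 24 mm grip. Now I'll swing along the arc.

```bash
python3 -m crank '[0,0,0.087,-0.4,9.2,0,0, 0,0,0.087,-0.4,9.2,0,0, 0,0,0.087,-0.4,9.2,0,0, 0,0,0.087,-0.4,9.2,0,0, 0,0,0.087,-0.4,9.2,0,0]'
python3 -m crank '[0,0,0.087,-0.4,9.2,0,0, 0,0,0.087,-0.4,9.2,0,0, 0,0,0.087,-0.4,9.2,0,0, 0,0,0.087,-0.4,9.2,0,0, 0,0,0.087,-0.4,9.2,0,0]'
python3 - <<'E'
from h import *
look("scene",["main_grip","main_eye","main_hasp"])
look("side",["main_grip","main_eye","main_hasp"])
E
```

```text
clock: 4.97
tool_pos: [0.5427, -0.2533, 0.1326]
orientation: [-179.9, 0.1, -109.3]
force: [8.5, 1.7, -4.6]
opening: 0.0237
gripper_force: 30.0
clock: 5.6
tool_pos: [0.5049, -0.2289, 0.1326]
orientation: [-179.9, 0.2, -134.2]
force: [13.0, 3.9, -8.0]
opening: 0.0232
gripper_force: 30.0
scene main_grip 0.82 [125.9 202.6] [ 0.4995 -0.2205  0.152 ]
scene main_grip 0.26 [316.6 199.1] [0.5532 0.1124 0.152 ]
scene main_eye 0.64 [194.4 259.9] [ 0.617  -0.1133  0.118 ]
scene main_hasp 0.84 [185.3 272.3] [ 0.6309 -0.1313  0.106 ]
side main_hasp 0.68 [324.2 234.7] [ 0.6382 -0.134   0.106 ]
```

```bash
python3 -m crank '[0,0,0.087,-0.4,9.2,0,0, 0,0,0.087,-0.4,9.2,0,0, 0,0,0.087,-0.4,9.2,0,0, 0,0,0.087,-0.4,9.2,0,0, 0,0,0.087,-0.4,9.2,0,0]'
python3 -m crank '[0,0,0,0,0,0,0]'
python3 - <<'E'
from h import *
from plant import *
for c in("scene","side"):
    look(c,["main_grip","main_eye","main_hasp"],save=c+"3.png")
im=cv2.imread("pics/scene3.png")[190:340,80:280];cv2.imwrite("pics/c3.png",cv2.resize(im,(800,600),interpolation=cv2.INTER_CUBIC))
E
```

```text
clock: 6.62
tool_pos: [0.4812, -0.1907, 0.1327]
orientation: [-179.9, 0.4, -159.1]
force: [18.5, 1.6, -15.1]
opening: 0.0235
gripper_force: 30.0
clock: 6.75
tool_pos: [0.4809, -0.19, 0.1326]
orientation: [-180.0, 0.4, -159.0]
force: [14.5, 4.4, -12.1]
opening: 0.0233
gripper_force: 30.0
scene main_grip 0.95 [148.2 191.1] [ 0.4801 -0.1809  0.152 ]
scene main_eye 0.9 [184.7 272.3] [ 0.6377 -0.1311  0.118 ]
scene main_hasp 0.57 [185.7 276.5] [ 0.639  -0.1312  0.106 ]
side main_grip 0.59 [266.4 261.7] [ 0.4753 -0.1904  0.152 ]
```

View pics/c3.png

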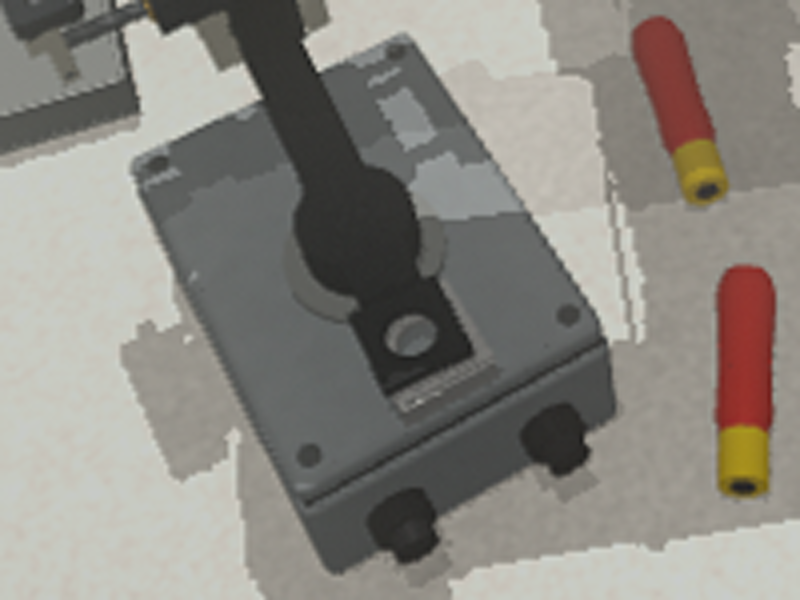

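The crop shows the tail over the hasp, with its hole at full-picture pixel (182.8,274). A sliver of plate shows to the right and below. I'll measure against the first picture, allowing for the 12 mm height difference.

```bash
python3 - <<'E'
from h import *
c=[cv2.resize(cv2.imread(f)[245:305,150:230],(800,600),interpolation=cv2.INTER_CUBIC) for f in("pics/s1.png","pics/scene3.png")]
cv2.imwrite("pics/c4.png",cv2.resize(np.hstack(c),(800,300)))
cv2.imwrite("pics/c5.png",c[0])
for uv in[(182.75,274)]:print(at_height("scene",uv,.118))
m=eyes.camera_model("scene");T=np.linalg.inv(np.array(m["extrinsics"]))
for z in(.106,.118):
    q=T@[.638,-.137,z,1];print(z,m["fx"]*q[0]/q[2]+m["cx"],m["fy"]*q[1]/q[2]+m["cy"])
E
```

```text
[ 0.64029173 -0.13452971  0.118     ]
0.106 182.20515149971803 276.5265949364234
0.118 181.1583719962599 273.02140545699035
```

View pics/c5.png

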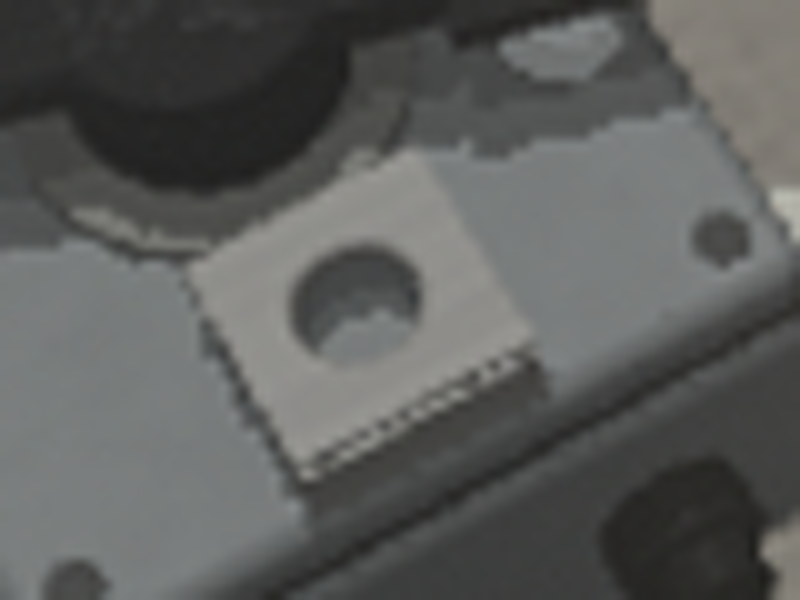

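View pics/c4.png

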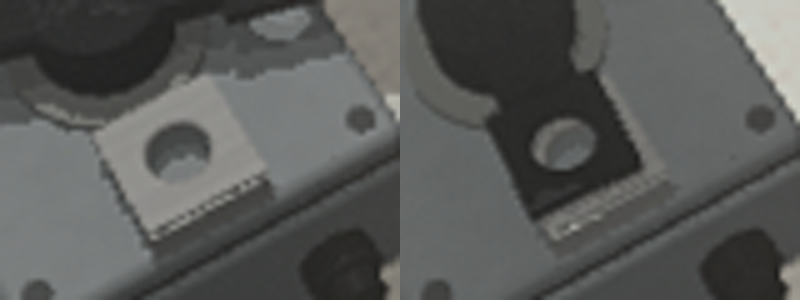

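The hasp hole in the first picture is at (185.7,275.3). Raised 12 mm, the aligned tail hole would be at about (184.6,271.8). It is actually at about (182.5,273), so it has gone about 4 mm (4°) too far. I'll turn it back a little and then release.

```bash
python3 -m crank '[0,0,-0.035,-0.1,-3.7,0,0, 0,0,-0.035,-0.1,-3.7,0,0, 0,0,0,0,0,0,0, 0,0,0,0,0,0,0]'
python3 -m crank '[0,0,0,0,0,0,1, 0,0,0,0,0,0,1, 0,0,0,0,0,0,1, 0,0,0,0,0,0,1, 0,0,0,0,0,0,1]'
python3 -m crank '[0,0,0,0,0,-30,1, 0,0,0,0,0,-60,1, 0,0,0,0,0,-30,1, 0,0,0,0,0,0,1]'
python3 - <<'E'
from h import *
look("scene",["main_grip","main_eye","small_grip"],save="s5.png");look("side",["main_grip","main_eye","main_hasp","small_grip"])
c=[cv2.resize(cv2.imread(f)[245:305,150:230],(400,300),interpolation=cv2.INTER_CUBIC) for f in("pics/s1.png","pics/s5.png")]
cv2.imwrite("pics/c6.png",np.hstack(c)); o=get_obs();print(o["clock"],o["opening"],o["force"])
E
```

```text
clock: 7.65
tool_pos: [0.4837, -0.1974, 0.1326]
orientation: [-179.9, 0.3, -154.9]
force: [13.6, 2.8, -11.2]
opening: 0.0238
gripper_force: 30.0
clock: 8.28
tool_pos: [0.4805, -0.1986, 0.1326]
orientation: [180.0, -0.0, -154.9]
force: [0.3, -0.2, 0.1]
opening: 0.0681
gripper_force: 0.0
clock: 8.78
tool_pos: [0.4819, -0.1987, 0.2554]
orientation: [-179.8, 0.3, -154.9]
force: [0.2, -0.2, -0.5]
opening: 0.0874
gripper_force: 0.0
scene main_grip 0.64 [143.1 188.3] [ 0.4717 -0.19    0.152 ]
scene main_eye 0.84 [185.8 266.9] [ 0.6279 -0.1286  0.118 ]
scene small_grip 0.82 [319.2 202.4] [0.5369 0.1249 0.119 ]
side main_grip 0.65 [271.7 264.1] [ 0.4792 -0.1991  0.152 ]
side main_eye 0.76 [322.6 230.5] [ 0.6327 -0.1346  0.118 ]
side main_hasp 0.68 [326.  232.4] [ 0.6458 -0.1301  0.106 ]
side small_grip 0.93 [209.2 185.7] [0.5237 0.1215 0.119 ]
9.225 0.08761331555622763 [-0.11533295 -0.39172738 -0.2780778 ]
```

View pics/c6.png

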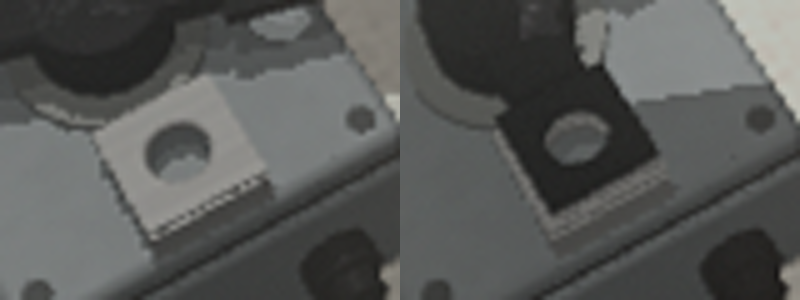

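The crop shows the tail's edges parallel to the plate. The tail hole is at about (185.0,271.5), against (184.6,271.8) for perfect alignment, so it is within about 1 mm. The gripper is open and well clear.

```bash
python3 -c "
from plant import ctrl;print(ctrl.close_job())"
```

```text
the job is handed in; nothing more can be done
None
```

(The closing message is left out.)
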